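Clear the tablet clamp and swing its lever shut

ROBOT

A 6-joint arm with a two-finger parallel gripper is mounted at the origin on the work surface. World frame = base frame: x ahead of the robot, y to its left, z up, the work surface at z = 0. Lengths are in m, angles in rad, forces in N, time in s.
With the tool pointing down it reaches from about 0.3 to 0.775 m from the base axis. Payload 14.6 kg.
Tool frame: the origin (TCP) lies at the very end of the fingers, on their centre line; the grasp point (between the pads) lies 19 mm behind it; z points along the fingers, y is the line along which they close (so a half turn about z gives the same grasp; the last joint's range is limited). The gripper opens to 94 mm and grips with 3 to 60 N. Pads are 16 mm wide; open, the fingers measure 119 mm over their backs; the gripper's body (75 mm by 177 mm) begins 78 mm behind the grasp point.
Start: joints at [1.088, 0.3, 1.521, -0, 1.321, -0.067], TCP at [0.222, 0.503, 0.177] pointing down, gripper open.
Joint ranges: [-3.03, 3.03], [-0.79, 2.21], [0.23, 2.52], [-1.04, 4.18], [0, 3.07], [-2.55, 2.55]. Speed limits (rad/s): [2.22, 2.22, 2.57, 3.14, 3.14, 3.14].

INTERFACE

Orientations are given as [roll, pitch, yaw] about the fixed x, y, z axes, in that order (R = Rz(yaw) Ry(pitch) Rx(roll)).
In Python, from station import ctrl gives the robot as it stands.
- The arm moves only by the shell command python3 -m pendant 'ROWS' [OPENING] [FORCE]. ROWS is JSON, a list of rows, each a list of 2 entries, a list of its own where there are three numbers: the shift along the world's x, y, z in cm, then the turn about the world's z in rad. A call has 1 to 20 rows; each row shifts and turns the commanded pose from where the row before left it; what a row does not reach is not made up. A row lasts 1/12 s, in which the tool goes at most 41.7 mm and 7.16 degrees, less where a joint would pass 70% of its speed; a pose out of reach is approached as far as the arm can. A call is refused whole if a number of a shift passes 4.17 or a number of a turn 0.125, either way. A call with a gripper value outside its range is refused whole. OPENING is the opening, from 0 (shut) to 1 (fully open), set as the call begins (- or left out, the last holds). The fingers move at their own pace and stop on an object; FORCE is the grip in N (left out, the last holds). Time passes only in rows, so rows that do not move let the fingers close. It gives the time, the measured TCP pose, the force, the opening and the grip force at its end, in the units of the state.
- ctrl.get_obs(): the state, without advancing time (a new reading comes with each control period).
- ctrl.camera(name): name is "scene" or "top"; returns a dict with "color" (400x640x3 uint8, red, green, blue), "intrinsics" (3x3 intrinsics, pixels), "camera_from_world" (4x4, takes a point from world to camera coordinates). Camera axes: x right, y down, z forward; pixel columns grow to the right and rows downward; lengths in m; the calibration is good to about 2 mm. A picture is of the moment at which its call begins. There is no depth.
- ctrl.hand_in(): hands the job in; it is judged then, once.
The state is a dict: "time_s": time; "qpos": joint angles; "joint_vel": joint speeds; "tau": joint torques, N m; "ee_pos": TCP position; "eef_rot": TCP orientation; "force": force on the tool from outside, world axes, zero at the start; "moment": the same for the moment, N m; "grip_width": finger opening in m; "grip_force": force on a finger pad.
Only numpy, scipy, OpenCV 4.12 (cv2) and the standard library are available. Lean on these libraries where they do the work, as an engineer would, in place of code of your own. Each camera call takes 0.05 s, during which the arm holds its last target. There are 200 camera calls.

TASK

Pick up the scraper, bring its straight edge down gently onto the clamp's steel plate and with it wipe the three tablet chips off the plate into the gutter alongside; do not push the chips with the fingers. Then set the scraper down on the table clear of the clamp, and swing the clamp's lever over and down until it is fully home, without forcing it. Leave the bottle, the cap and the tube rack where they are, with all the chips still in the gutter.

Things in the scene. Friction and masses are not known exactly. Their poses are not given: they have to be found in the camera images.
- clamp: Grey lever clamp fixed to the table, base 150 x 175 mm. Origin on the table below the steel plate. Its x points from the plate to the hinge, y away from the gutter, z up. Plate top: x -45..50, y -40..55 mm, 32 mm above the table. Gutter beside it: y -105..-40. Two hinge cheeks, 68 mm high, 48 mm over their outsides, stand at x 58..88 mm. More than 60 N by the fingers is forcing it.
- plate: Dark steel plate on the clamp, 95 x 95 x 4 mm, on which the chips lie. Origin at the middle of its underside, 28 mm above the table; axes as the clamp's.
- gutter (a point): Middle of the floor of the gutter, the open trough beside the plate: 115 (x) x 65 mm (y) inside, floor 6 mm above the table, rim 24 mm above the table (8 mm below the plate). Axes as the clamp's.
- lever (a joint): Lever angle (rad): 0 fully home, lying level over the plate; pi/2 upright; 2.2 fully open, leaning back beyond the hinge. It stays where it is left; stiff: about 4 to 6 N at the crossbar moves it shut.
- lever_hinge (a point): Lever's hinge axis (along the clamp's y), at clamp x 72 mm, 58 mm above the table. The lever's arm is aluminium, 24 mm wide, 10 mm thick; half way along it carries a rubber pad, 46 x 44 mm, its face 23 mm below the arm's middle when shut, 3 mm over the plate: a chip left on the plate keeps the lever from going home.
- lever_bar (a point): Middle of the black round crossbar at the lever's free end: 16 mm thick, 70 mm long along the clamp's y, 135 mm from the hinge. At angle q it lies at 135 mm x (-cos q along the clamp's x, sin q up) from the hinge.
- chip_a: White tablet chip, about 22 x 16 x 9 mm. Origin at its underside.
- chip_b: White tablet chip, about 18 x 17 x 8 mm. Origin at its underside.
- chip_c: White tablet chip, about 20 x 14 x 10 mm. Origin at its underside.
- scraper: Scraper block standing on its edge, 52 mm high. Lower part: grey plastic, 90 mm (its x) by 20 mm (its y), 22 mm high, flat foot. Upper part: dark rubber grip, 60 x 24 mm, from 22 to 52 mm up; pinch it across the 24 mm (its y). Origin at the middle of its foot.
- bottle: White bottle, 60 mm across, 130 mm high, a bystander. Origin at its underside.
- cap: White screw cap lying on the table, 44 mm across, 15 mm high, a bystander. Origin at its underside.
- rack: White tube rack, 100 x 200 mm, tubes up to 111 mm high, a bystander. Origin at its underside.
Not all that is in view belongs to the job. There is more than one size of the scraper; the job needs the smallest.

How it is judged:
On the way, in this order (a step that is already met when the one before it is completed fails the run):
1. the scraper is brought down onto the steel plate and presses on it (over 1 N) (contact force between scraper and plate above 1 N), for 0.1 s.
2. all three chips lie in the gutter (z of chip_a in the frame of gutter between -0.004 and 0.018 m and y of chip_a in the frame of gutter between -0.034 and 0.034 m and x of chip_a in the frame of gutter between -0.06 and 0.06 m and z of chip_b in the frame of gutter between -0.004 and 0.018 m and y of chip_b in the frame of gutter between -0.034 and 0.034 m and x of chip_b in the frame of gutter between -0.06 and 0.06 m and z of chip_c in the frame of gutter between -0.004 and 0.018 m and y of chip_c in the frame of gutter between -0.034 and 0.034 m and x of chip_c in the frame of gutter between -0.06 and 0.06 m), for 0.2 s.
3. the lever is fully home (under 0.05 rad) (value of joint lever below 0.05 rad), for 0.2 s.
At the end, for the whole second after the job is handed in: Chips at rest in the gutter (origins inside it, under 18 mm above its floor); lever under 0.05 rad; scraper at rest on the table, off the clamp and over 130 mm from its origin; bottle, cap and rack within 30 mm of their starts (all of step 2 and value of joint lever below 0.05 rad and height (world z) of scraper between -0.01 and 0.035 m and horizontal distance between scraper and clamp above 0.13 m and not (contact force between scraper and clamp above 0.05 N) and linear speed of each of scraper, chip_a, chip_b, chip_c below 0.02 m/s and distance of each of bottle, cap, rack from where it was at the start of the episode below 0.03 m); the robot touches nothing.
It fails at once if a finger pushes a chip (contact force between the fingers and chip_a above 0.5 N or contact force between the fingers and chip_b above 0.5 N or contact force between the fingers and chip_c above 0.5 N).
It fails at once if the scraper is pressed on the plate with more than 60 N (contact force between scraper and plate above 60 N).
It fails at once if the fingers force the clamp or its lever with more than 60 N (contact force between the fingers and clamp above 60 N).
It fails at once if bottle, cap or rack is moved by more than 30 mm (distance of any of bottle, cap, rack from where it was at the start of the episode above 0.03 m).
It also fails if it takes over 72 s, if anything falls off the work surface, if the arm or the gripper's body presses on something with over 40 N, if the wrist force passes 120 N, or if a joint passes its speed limit or range.

## Working session

There is one attempt and no reset: what is moved stays moved. The work goes in short steps, Python scripts to look and compute and a shell command to move; the robot and the scene stay as the last step left them, time stands still between calls to the robot, and variables do not carry over. Pictures are saved under pics/ and viewed, at most 10 in all, crops included, and the job is handed in when it is done.

```bash
mkdir -p pics; cat > h.py <<'E'
import numpy as np, cv2
from station import ctrl
def snap(n,f=None):
    c=ctrl.camera(n); 
    if f: cv2.imwrite('pics/'+f,c['color'][:,:,::-1])
    return c
def ray(c,u,v,z):
    K=np.array(c['intrinsics']);T=np.array(c['camera_from_world']);R=T[:3,:3];o=-R.T@T[:3,3]
    d=R.T@np.linalg.solve(K,[u,v,1.]);return o+d*(z-o[2])/d[2]
def proj(c,p):
    K=np.array(c['intrinsics']);T=np.array(c['camera_from_world']);q=K@(T[:3,:3]@np.array(p)+T[:3,3]);return q[:2]/q[2]
E
python3 - <<'E'
from h import *
for n in('top','scene'):
    c=snap(n,n+'0.png'); T=np.array(c['camera_from_world']);print(n,-T[:3,:3].T@T[:3,3],c['intrinsics'])
    np.savez('pics/'+n+'0.npz',**c)
print(ctrl.get_obs())
E
```

```text
top [0.46397616 0.0437994  1.31229654] [[478.18785259   0.         325.39481836]
 [  0.         478.18785259 200.00458805]
 [  0.           0.           1.        ]]
scene [ 0.95535797 -0.05199326  0.78827213] [[361.37854696   0.         323.90496917]
 [  0.         361.37854696 192.36919759]
 [  0.           0.           1.        ]]
{'time_s': 0.1, 'qpos': array([ 1.08840631e+00,  3.00392533e-01,  1.52153632e+00, -3.01365215e-05,
        1.32067768e+00, -6.65755256e-02]), 'joint_vel': array([-0.00024518, -0.00032689, -0.00076554,  0.00015565,  0.00135002,
       -0.00120243]), 'tau': array([ 2.97558021e-03, -5.32644975e+01, -3.53283226e+01,  7.09794788e-02,
        2.35300872e-02, -1.02844751e-04]), 'ee_pos': array([0.22203896, 0.5028976 , 0.17674837]), 'eef_rot': array([-3.14057907e+00, -3.83234775e-05,  2.72578561e+00]), 'force': array([-0.27428216, -0.59921621, -0.30372079]), 'moment': array([-0.01427474, -0.00826628, -0.02216162]), 'grip_force': 0.0, 'grip_width': 0.09410528105878599}
```

View pics/top0.png

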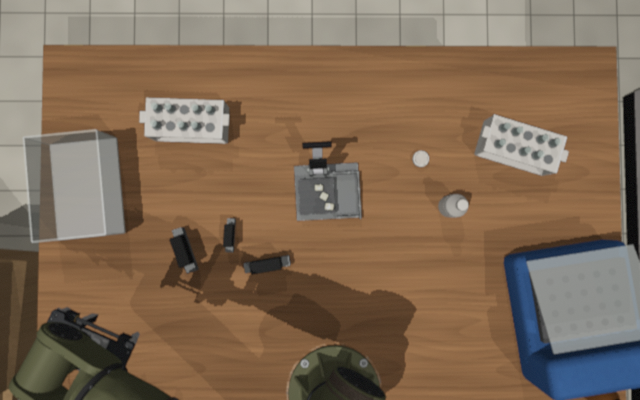

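View pics/scene0.png

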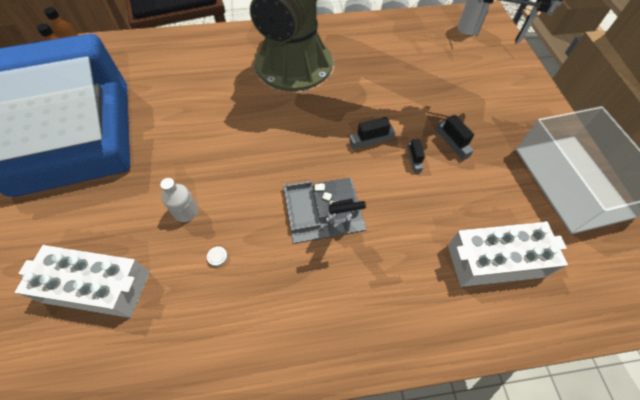

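The top view has +x up and +y left. The clamp is near (325,190) with its lever open toward +x and the gutter on its right side. The chips are near (323,195), and the smallest scraper is at (230,233). Next, zoom and measure.

```bash
python3 - <<'E'
from h import *
c=np.load('pics/top0.npz');im=c['color'][:,:,::-1]
cv2.imwrite('pics/crop.png',np.hstack([cv2.resize(im[135:229,285:370],None,fx=6,fy=6,interpolation=2),cv2.resize(im[210:257,215:245],None,fx=9.4,fy=12,interpolation=2)[:564]]))
hsv=cv2.cvtColor(im.copy(),cv2.COLOR_BGR2HSV)
# non-wood (low saturation) masks
def rect(m,off,z,name):
    n,l,s,ce=cv2.connectedComponentsWithStats(m)
    for i in range(1,n):
        if s[i,4]<8: continue
        p=np.argwhere(l==i)[:,::-1].astype(np.float32)+off
        w=np.array([ray(c,*q,z)[:2] for q in p],np.float32)
        r=cv2.minAreaRect(w);print(name,s[i,4],p.mean(0),np.round(w.mean(0),4),np.round(r[0],4),np.round(r[1],4),round(r[2],1))
S=hsv[:,:,1];V=hsv[:,:,2]
a=(slice(212,258),slice(218,242));rect(((S[a]<75)&(V[a]<60)).astype(np.uint8),(218,212),.052,'grip')
rect(((S[a]<75)).astype(np.uint8),(218,212),.03,'whole')
a=(slice(180,215),slice(300,345));rect((V[a]>185).astype(np.uint8),(300,180),.041,'chip')
a=(slice(135,230),slice(285,370));rect((S[a]<60).astype(np.uint8),(285,135),.02,'clamp')
a=(slice(138,152),slice(290,345));rect((V[a]<45).astype(np.uint8),(290,138),.16,'bar')
E
```

```text
grip 214 [228.75233645 234.93925234] [0.4232 0.2752] [0.4245 0.2758] [0.0262 0.0611] 87.5
whole 320 [229.134375 234.75    ] [0.423  0.2782] [0.4231 0.2787] [0.0276 0.0906] 86.1
chip 21 [318.19047619 187.42857143] [0.5481 0.0404] [0.5479 0.0395] [0.0133 0.008 ] 89.9
chip 25 [323.44 195.76] [0.5259 0.0265] [0.526  0.0266] [0.0131 0.0119] 63.2
chip 30 [328.6        206.16666667] [0.4981 0.0128] [0.4986 0.0118] [0.016  0.0106] 89.8
clamp 3874 [326.50180692 188.0862158 ] [0.5478 0.0178] [0.5677 0.0167] [0.2106 0.1759] 2.6
bar 114 [316.93859649 144.53508772] [0.6444 0.0434] [0.6444 0.0444] [0.01   0.0658] 2.8
```

View pics/crop.png

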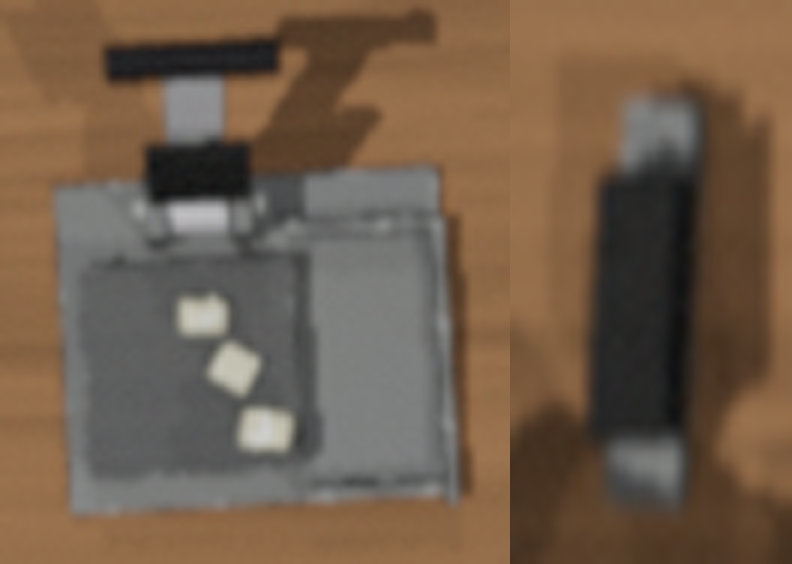

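The crop shows the plate corners at about (85,262), (307,255), (318,470) and (90,475). The three chips are at (202,316), (234,368) and (265,428). The smallest scraper stands nearly along world x. I'll cast the corners onto the plate's height.

```bash
python3 - <<'E'
from h import *
c=np.load('pics/top0.npz');s=np.load('pics/scene0.npz')
w=np.array([ray(c,285+u/6-.4,135+v/6-.4,.032) for u,v in((85,262),(307,255),(316,468),(90,475))])[:,:2]
print(w, np.linalg.norm(np.roll(w,-1,0)-w,axis=1)); m=w.mean(0)
ex=(w[0]+w[1]-w[2]-w[3]);yaw=np.arctan2(ex[1],ex[0]);print('centre',m,yaw)
y=.047;R=np.array([[np.cos(y),-np.sin(y)],[np.sin(y),np.cos(y)]])
o=m-R@[.0025,.0075];print('clamp',o)
for q in(1.9,2.0,2.1,2.2):
    xy=o+R@[.072-.135*np.cos(q),0];print(q,proj(c,[*xy,.058+.135*np.sin(q)]),proj(s,[*xy,.058+.135*np.sin(q)]))
for p in([318.2,187.4],[323.4,195.8],[328.6,206.2]): print('chip clampframe',R.T@(ray(c,*p,.041)[:2]-o))
for n,x,yy in(('base',-.0,0),):pass
im=s['color'];V=im.max(2);a=V[195:220,325:370]<40;p=np.argwhere(a);print('bar scene',p.mean(0)[::-1]+[325,195],np.ptp(p,axis=0))
E
```

```text
[[ 0.57347594  0.09235366]
 [ 0.57640508 -0.00695365]
 [ 0.48106084 -0.01054354]
 [ 0.47828495  0.09026281]] [0.0993505  0.09541179 0.10084456 0.09521395]
centre [0.5273067  0.04127982] 0.029805802946161152
clamp [0.52516183 0.03367064]
1.9 [318.7553494  144.38685861] [343.63929732 208.42239409]
2.0 [318.48386748 139.48163832] [344.93743494 215.43017877]
2.1 [318.22540875 134.94655126] [346.13479278 222.50223757]
2.2 [317.98309211 130.83386922] [347.21207847 229.5265271 ]
chip clampframe [0.02333406 0.00557461]
chip clampframe [ 0.00027697 -0.00712789]
chip clampframe [-0.02807219 -0.01954661]
bar scene [343.80981595 206.9202454 ] [11 33]
```

```bash
python3 -m pendant '[[[2.5,-2.83,0],0.12],[[2.5,-2.83,0],0.12],[[2.5,-2.83,0],0.121],[[2.5,-2.83,0],0],[[2.5,-2.83,0],0],[[2.5,-2.83,0],0],[[2.5,-2.83,0],0],[[2.7,-2.83,0],0],[[0,0,0],0],[[0,0,0],0]]' 0.65 20
```

```text
time_s: 0.93
ee_pos: [0.4227, 0.2781, 0.1769]
eef_rot: [-3.141, -0.001, 3.072]
force: [-1.1, 0.3, -1.0]
grip_width: 0.0613
grip_force: 0.0
```

```bash
python3 -m pendant '[[[0.1,-0.15,-3],0.015],[[0,0,-3],0],[[0,0,-3],0],[[0,0,-2.5],0],[[0,0,-2],0],[[0,0,-1.2],0],[[0,0,-0.5],0],[[0,0,0],0],[[0,0,0],0],[[0,0,0],0]]' && python3 -m pendant '[[[0,0,0],0],[[0,0,0],0],[[0,0,0],0],[[0,0,0],0],[[0,0,0],0],[[0,0,0],0],[[0,0,0],0],[[0,0,0],0]]' 0 30
```

```text
time_s: 1.77
ee_pos: [0.4232, 0.2785, 0.0263]
eef_rot: [3.141, 0.001, 3.091]
force: [0.2, 0.5, -0.4]
grip_width: 0.0611
grip_force: 0.0
time_s: 2.43
ee_pos: [0.4229, 0.2779, 0.0252]
eef_rot: [-3.142, -0.0, 3.09]
force: [-0.8, 0.4, 0.6]
grip_width: 0.011
grip_force: 0.0
```

The fingers closed past 24 mm, so I need to look.

```bash
python3 - <<'E'
from h import *
s=snap('scene');t=snap('top')
a=cv2.resize(s['color'][90:190,330:500],None,fx=4,fy=4,interpolation=2);b=cv2.resize(t['color'][180:280,180:300],None,fx=4,fy=4,interpolation=2)
b=cv2.resize(t['color'][180:280,190:220+30],None,fx=1.95,fy=4)if 0 else b[:, :120]if 0 else b
cv2.imwrite('pics/g.png',np.vstack([a[:300],b[100:400,:].copy() if b.shape[1]==680 else np.pad(b[100:400],((0,0),(0,200),(0,0)))])[:,:,::-1])
print(ctrl.get_obs()['grip_width'])
E
```

```text
0.0028924275177512225
```

View pics/g.png

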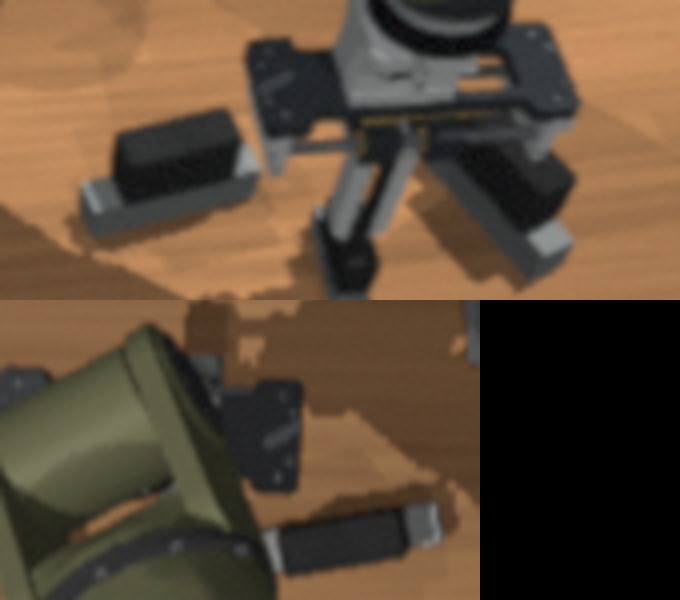

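```bash
python3 - <<'E'
from h import *
c=np.load('pics/top0.npz');s=np.load('pics/scene0.npz')
print(c['camera_from_world'].round(3));o=ctrl.get_obs();print(o['ee_pos'],o['grip_width'],o['grip_force'])
print(proj(s,[.424,.2765,.052]),proj(c,[.424,.2765,.052]),proj(s,o['ee_pos']),proj(c,o['ee_pos']))
im=s['color'];a=im[130:180,400:432].max(2)<50;n,l,st,ce=cv2.connectedComponentsWithStats(a.astype(np.uint8))
for i in range(1,n):
  if st[i,4]>15:print(st[i],ce[i]+[400,130],ray(s,*(ce[i]+[400,130]),.045))
E
```

```text
[[-0.004 -1.     0.018  0.022]
 [-0.999  0.003 -0.04   0.516]
 [ 0.04  -0.018 -0.999  1.293]
 [ 0.     0.     0.     1.   ]]
[0.42294757 0.27792733 0.02525493] 0.0028924275177512225 0.0
[416.99557921 148.19774223] [228.24550185 234.64506364] [415.04532194 154.09172235] [229.56121677 234.71592584]
[  9  10  15  24 216] [415.50462963 151.93981481] [0.43018906 0.27245336 0.045     ]
```

```bash
python3 - <<'E'
from h import *
s=snap('scene')
cv2.imwrite('pics/g2.png',cv2.resize(s['color'][115:185,370:460],None,fx=8,fy=8,interpolation=2)[:,:,::-1])
o=ctrl.get_obs();print(o['grip_width'],o['grip_force'],o['force'],o['ee_pos'])
E
```

```text
0.000948268033641448 0.0 [0.379115   0.24369303 0.23374836] [0.42292781 0.27794189 0.02523491]
```

View pics/g2.png

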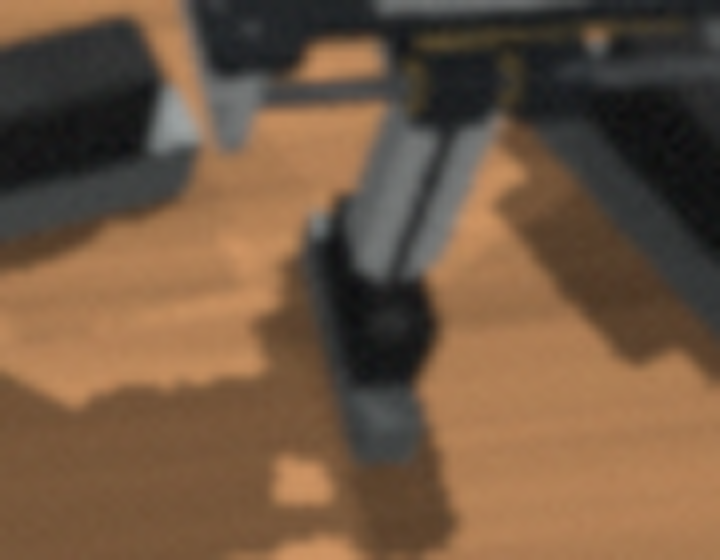

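```bash
python3 -m pendant '[[[0,0,0],0],[[0,0,0],0],[[0,0,0],0],[[0,0,0],0],[[0,0,0],0],[[0,0,0],0],[[0,0,2],0],[[0,0,3],0],[[0,0,3],0],[[0,0,3],0],[[0,0,3],0],[[0,0,2],0],[[0,0,0],0]]' 0.65 20; python3 - <<'E'
from h import *
s=snap('scene');s0=np.load('pics/scene0.npz')
f=lambda i:cv2.resize(i['color'][125:185,380:445],None,fx=6,fy=6,interpolation=2)
cv2.imwrite('pics/g3.png',np.hstack([f(s0),f(s)])[:,:,::-1])
E
```

```text
time_s: 3.67
ee_pos: [0.4243, 0.2787, 0.1896]
eef_rot: [3.138, 0.006, 3.091]
force: [0.5, -0.2, 0.7]
grip_width: 0.0612
grip_force: 0.0
```

View pics/g3.png

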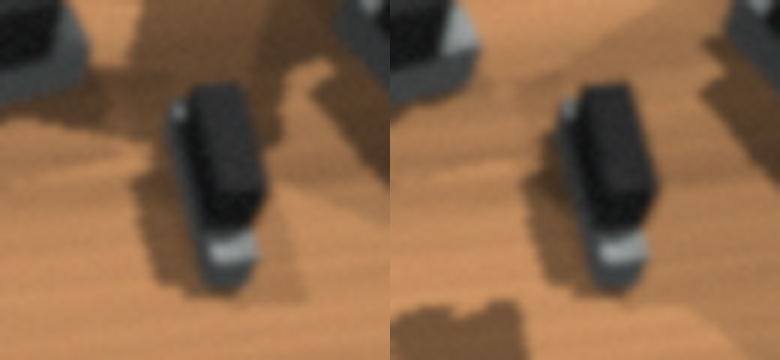

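```bash
python3 - <<'E'
from h import *
o=ctrl.get_obs();p=o['ee_pos'];print(p,o['qpos'])
s=snap('scene');t=snap('top')
def f(c,y0,y1,x0,x1):
    k=5;i=cv2.resize(c['color'][y0:y1,x0:x1],None,fx=k,fy=k,interpolation=2)
    for q,col in((p,(255,0,0)),(p+[0,0,.019],(255,255,0)),(np.array([.424,.277,.052]),(0,255,0)),(np.array([.424,.277,0]),(0,255,255))):
        u=(proj(c,q)-[x0,y0]+.5)*k;cv2.circle(i,tuple(int(a) for a in u),3,col,-1)
    return i
cv2.imwrite('pics/g4.png',np.hstack([f(s,70,180,370,460),f(t,190,300,180,250)])[:,:,::-1])
E
```

```text
[0.42359894 0.27831924 0.18697147] [ 5.09041881e-01  1.93250539e-01  1.63075270e+00 -1.86867672e-05
  1.31399149e+00 -1.01074086e+00]
```

View pics/g4.png

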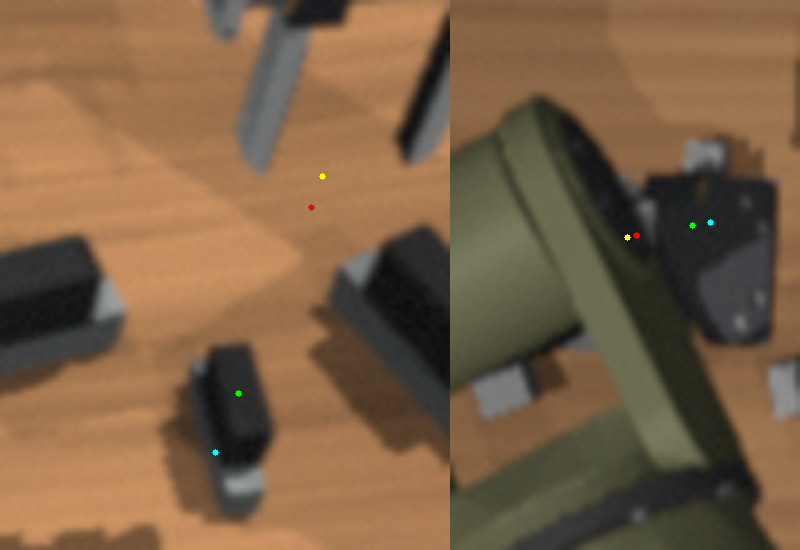

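The fingertips appear at (255,168) and (410,158), about 27 mm higher than the reported TCP at (311,207). The fingers therefore really end about 27 mm short of the reported TCP, and they closed above the grip. I'll go 25 mm deeper and watch the force.

```bash
python3 -m pendant '[[[0,-0.1,-3],0],[[0,0,-3],0],[[0,0,-3],0],[[0,0,-3],0],[[0,0,-2],0],[[0,0,-2],0],[[0,0,-1],0],[[0,0,-0.5],0],[[0,0,-0.5],0],[[0,0,-0.4],0],[[0,0,-0.3],0],[[0,0,0],0],[[0,0,0],0]]' && python3 -m pendant '[[[0,0,0],0],[[0,0,0],0],[[0,0,0],0],[[0,0,0],0],[[0,0,0],0],[[0,0,0],0],[[0,0,0],0],[[0,0,0],0]]' 0 30
```

```text
time_s: 4.9
ee_pos: [0.4232, 0.2771, -0.0013]
eef_rot: [3.141, 0.001, 3.091]
force: [-0.1, 0.4, 0.2]
grip_width: 0.0613
grip_force: 0.0
time_s: 5.57
ee_pos: [0.423, 0.277, -0.0016]
eef_rot: [3.141, 0.0, 3.091]
force: [0.2, 0.5, 1.1]
grip_width: 0.0242
grip_force: 29.8
```

Gripped (24.2 mm, 30 N). Lift, carry over the plate's far side, and align.

```bash
python3 -m pendant '[[[0,0,1],0],[[0,0,3],0],[[0,0,3],0],[[0,0,3],0],[[1.2,-2.5,0],0.046],[[1.2,-2.5,0],0.046],[[1.2,-2.5,0],0],[[1.2,-2.5,0],0],[[1.2,-2.5,0],0],[[1.3,-2.5,0],0],[[1.3,-2.5,0],0],[[1.3,-2.5,0],0],[[0,0,0],0],[[0,0,0],0],[[0,0,0],0]]' && python3 - <<'E'
from h import *
t=snap('top');s=snap('scene')
f=lambda i,a:cv2.resize(i['color'][a],None,fx=5,fy=5,interpolation=2)
a=f(t,np.s_[140:225,280:365]);b=f(s,np.s_[145:230,285:360])
cv2.imwrite('pics/w1.png',np.hstack([a,b])[:,:,::-1]);print(ctrl.get_obs()['ee_pos'])
E
```

```text
time_s: 6.82
ee_pos: [0.5216, 0.0772, 0.0985]
eef_rot: [3.141, -0.0, -3.101]
force: [0.1, 0.8, 0.3]
grip_width: 0.0239
grip_force: 29.8
[0.52156593 0.07773338 0.09849246]
```

View pics/w1.png

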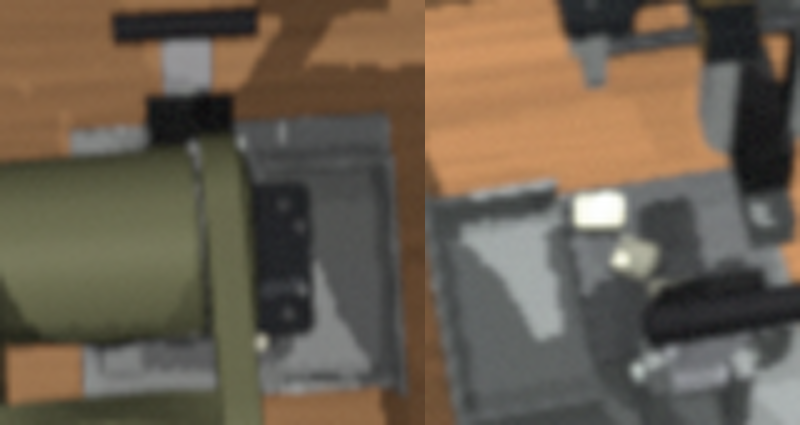

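Scraper (about (770,220) right half) hangs over the clear side of the plate; the chips at (600,210), (635,255) lie toward the gutter. Lower it gently.

```bash
python3 -m pendant '[[[0,0,-2],0],[[0,0,-2],0],[[0,0,-1.5],0],[[0,0,-0.7],0],[[0,0,0],0],[[0,0,0],0]]' && python3 -m pendant '[[[0,0,-0.2],0],[[0,0,-0.15],0],[[0,0,-0.1],0],[[0,0,-0.1],0],[[0,0,0],0],[[0,0,0],0]]'
```

```text
time_s: 7.42
ee_pos: [0.522, 0.0774, 0.0368]
eef_rot: [3.142, 0.0, -3.1]
force: [-0.2, -0.2, -0.6]
grip_width: 0.0239
grip_force: 29.8
time_s: 7.92
ee_pos: [0.522, 0.0769, 0.0308]
eef_rot: [-3.142, 0.0, -3.101]
force: [-0.6, 0.5, -0.2]
grip_width: 0.0242
grip_force: 29.8
```

```bash
python3 -m pendant '[[[0,0,-0.05],0],[[0,0,-0.05],0],[[0,0,0],0],[[0,0,0],0]]' && python3 -m pendant '[[[0,0,-0.05],0],[[0,0,0],0],[[0,0,0],0]]'
```

```text
time_s: 8.25
ee_pos: [0.5221, 0.0771, 0.0301]
eef_rot: [3.141, 0.001, -3.101]
force: [-1.5, 1.6, 5.2]
grip_width: 0.0239
grip_force: 29.9
time_s: 8.5
ee_pos: [0.5222, 0.0773, 0.03]
eef_rot: [3.141, 0.001, -3.101]
force: [-3.7, 2.7, 10.7]
grip_width: 0.0236
grip_force: 30.0
```

```bash
python3 -m pendant '[[[0.02,-0.4,0.02],0],[[0.02,-0.5,0],0],[[0.02,-0.5,0],0],[[0.02,-0.5,0],0],[[0.02,-0.5,0],0],[[0.02,-0.5,0],0],[[0.02,-0.5,0],0],[[0.02,-0.5,0],0],[[0,0,0],0]]' && python3 -m pendant '[[[0.02,-0.5,0],0],[[0.02,-0.5,0],0],[[0.02,-0.5,0],0],[[0.02,-0.5,0],0],[[0.02,-0.5,0],0],[[0.02,-0.5,0],0],[[0,0,0],0]]'
```

```text
time_s: 9.25
ee_pos: [0.5241, 0.0375, 0.03]
eef_rot: [3.141, 0.001, -3.101]
force: [-0.2, -0.9, 6.1]
grip_width: 0.0238
grip_force: 29.9
time_s: 9.83
ee_pos: [0.5253, 0.0075, 0.03]
eef_rot: [3.141, 0.001, -3.101]
force: [-0.2, 0.2, 5.9]
grip_width: 0.024
grip_force: 29.9
```

```bash
python3 -m pendant '[[[0.02,-0.4,0],0],[[0.02,-0.4,0],0],[[0.02,-0.4,0],0],[[0.02,-0.4,0],0],[[0,-0.2,0],0],[[0,0,0],0],[[0,0,0],0]]'; python3 - <<'E'
from h import *
t=snap('top');s=snap('scene')
f=lambda i,a:cv2.resize(i['color'][a],None,fx=5,fy=5,interpolation=2)
cv2.imwrite('pics/w2.png',np.hstack([f(t,np.s_[140:225,290:365]),f(s,np.s_[155:240,275:360])])[:,:,::-1])
for n,c in(('t',t),('s',s)):
  im=c['color'];a=np.zeros(im.shape[:2],np.uint8);b=np.s_[150:225,295:365] if n=='t' else np.s_[165:240,280:360]
  h=cv2.cvtColor(im,cv2.COLOR_RGB2HSV);a[b]=((im.min(2)>130))[b]
  k,l,st,ce=cv2.connectedComponentsWithStats(a)
  for i in range(1,k):
    if st[i,4]>6:
      w=ray(c,*ce[i],.012);print(n,st[i],ce[i].round(1),w.round(4),im[l==i].mean(0).round())
E
```

```text
time_s: 10.42
ee_pos: [0.5259, -0.0103, 0.0299]
eef_rot: [-3.141, 0.001, -3.101]
force: [-0.2, 0.5, 5.6]
grip_width: 0.0242
grip_force: 29.9
t [313 169   5   4  16] [315.  170.4] [0.5967 0.0488 0.012 ] [150. 149. 151.]
t [297 213   4   7  20] [298.4 216.6] [0.4707 0.0941 0.012 ] [135. 136. 134.]
s [350 177   7  24  40] [352.5 186.6] [0.4915 0.0984 0.012 ] [150. 144. 138.]
s [283 184  21  24 221] [292.3 196.3] [ 0.4985 -0.055   0.012 ] [160. 164. 160.]
s [287 184   9   2  12] [290.5 184.3] [ 0.463 -0.056  0.012] [150. 145. 138.]
s [301 202   7   7  38] [304.3 205.1] [ 0.5275 -0.0285  0.012 ] [171. 173. 155.]
s [301 211   8   5  38] [304.5 212.9] [ 0.5489 -0.0306  0.012 ] [169. 170. 152.]
s [347 212  13  20 152] [354.3 222.9] [0.5921 0.0837 0.012 ] [147. 152. 151.]
s [336 218   9   4  21] [340.3 219.8] [0.5793 0.0522 0.012 ] [137. 139. 143.]
s [292 232  26   8 159] [304.5 235.8] [ 0.6086 -0.0375  0.012 ] [153. 158. 157.]
```

View pics/w2.png

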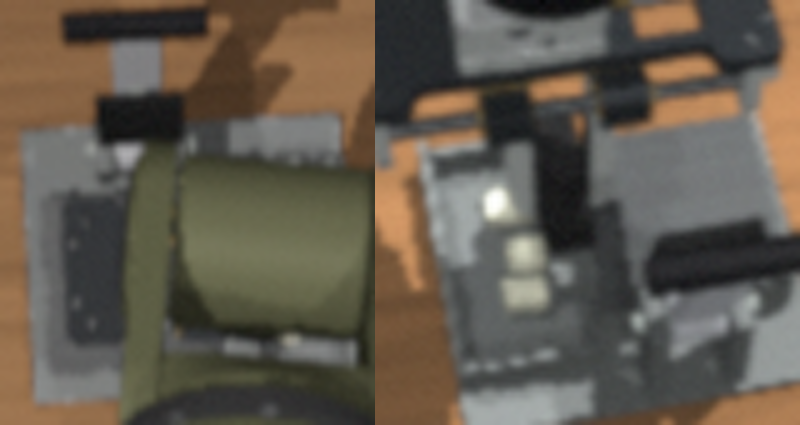

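All three chips lie in the gutter at (495,203), (525,250) and (525,292). Lift and put the scraper back where it stood.

```bash
python3 -m pendant '[[[0,0,0.5],0],[[0,0,1],0],[[0,0,2],0],[[0,0,3],0],[[0,0,2],0],[[-1.1,3,0],0],[[-1.1,3,0],0],[[-1.1,3,0],0],[[-1.1,3,0],0],[[-1.1,3,0],0],[[-1.1,3,0],0],[[-1.1,3,0],0],[[-1.1,3,0],0],[[-1.1,3,0],0],[[-0.4,1.5,0],0],[[0,0,0],0],[[0,0,0],0]]'; python3 - <<'E'
from h import *
t=snap('top');s=snap('scene')
for n,c in(('t',t),('s',s)):
  im=c['color'];a=np.zeros(im.shape[:2],np.uint8);b=np.s_[150:225,295:365] if n=='t' else np.s_[165:240,280:360]
  I=im.astype(int);a[b]=((I.min(2)>125)&(I[:,:,0]-I[:,:,2]>6))[b]
  k,l,st,ce=cv2.connectedComponentsWithStats(a)
  for i in range(1,k):
    if st[i,4]>6: print(n,st[i],ce[i].round(1),ray(c,*ce[i],.012).round(4),im[l==i].mean(0).round())
E
```

```text
time_s: 11.93
ee_pos: [0.4224, 0.2751, 0.1149]
eef_rot: [-3.141, 0.0, -3.099]
force: [0.7, -0.5, -0.6]
grip_width: 0.0237
grip_force: 29.9
t [341 184   8   7  52] [344.6 187. ] [ 0.551  -0.0318  0.012 ] [178. 176. 163.]
t [340 192   8   7  51] [343.2 195. ] [ 0.5292 -0.0278  0.012 ] [187. 186. 174.]
t [341 202   9   7  60] [345.2 205. ] [ 0.502  -0.0331  0.012 ] [193. 192. 180.]
s [283 183   3   7   9] [284.  185.6] [ 0.4644 -0.0726  0.012 ] [157. 146. 134.]
s [287 183  11   3  11] [292.  183.7] [ 0.4617 -0.0521  0.012 ] [155. 146. 136.]
s [297 192  10   8  38] [302.4 196.2] [ 0.5018 -0.0301  0.012 ] [215. 217. 204.]
s [300 202  10  15 105] [304.8 209.9] [ 0.5409 -0.0288  0.012 ] [216. 218. 205.]
```

Both views agree that the chips are on the gutter floor. Set the scraper down.

```bash
python3 -m pendant '[[[0,0,-3],0],[[0,0,-3],0],[[0,0,-2.5],0],[[0,0,-1.5],0],[[0,0,-0.9],0],[[0,0,-0.3],0],[[0,0,-0.2],0],[[0,0,0],0],[[0,0,0],0]]'
```

```text
time_s: 12.78
ee_pos: [0.4231, 0.2751, 0.0014]
eef_rot: [3.141, 0.001, -3.101]
force: [0.8, -0.3, -0.3]
grip_width: 0.024
grip_force: 29.9
```

```bash
python3 -m pendant '[[[0,0,-0.15],0],[[0,0,-0.1],0],[[0,0,-0.05],0],[[0,0,0],0],[[0,0,0],0]]'
```

```text
time_s: 13.2
ee_pos: [0.4228, 0.2751, -0.002]
eef_rot: [3.141, 0.001, -3.101]
force: [-1.3, -1.0, 5.7]
grip_width: 0.0239
grip_force: 30.0
```

```bash
python3 -m pendant '[[[0,0,0.05],0],[[0,0,0],0],[[0,0,0],0],[[0,0,0],0],[[0,0,0],0],[[0,0,2],0],[[0,0,3],0],[[0,0,3.5],0],[[0,0,4],0],[[0,0,4],0],[[0,0,4],0],[[0,0,3.5],0],[[0,0,1],0],[[0,0,0],0]]' 0.65 20 && python3 -m pendant '[[[2.5,-2.32,0],0],[[2.5,-2.32,0],0],[[2.5,-2.32,0],0],[[2.5,-2.32,0],0],[[2.5,-2.32,0],0],[[2.5,-2.32,0],0],[[2.5,-2.32,0],0],[[2.5,-2.32,0],0],[[2.5,-2.32,0],0],[[3,-2.32,0],0],[[0,0,0],0],[[0,0,0],0],[[0,0,0],0]]' 0 20
```

```text
time_s: 14.37
ee_pos: [0.4233, 0.2754, 0.2506]
eef_rot: [3.139, 0.004, -3.101]
force: [-0.4, -0.9, -1.2]
grip_width: 0.0611
grip_force: 0.0
time_s: 15.45
ee_pos: [0.677, 0.0432, 0.2459]
eef_rot: [3.141, -0.003, -3.101]
force: [0.1, 0.5, -0.2]
grip_width: 0.0003
grip_force: 0.0
```

```bash
python3 -m pendant '[[[0,0,-2.5],0],[[0,0,-2.5],0],[[0,0,-2],0],[[0,0,-1.5],0],[[0,0,-1],0],[[0,0,-0.5],0],[[0,0,0],0],[[0,0,0],0]]' && python3 -m pendant '[[[-0.5,0,0],0],[[-0.5,0,0],0],[[-0.4,0,0],0],[[-0.3,0,0],0],[[-0.3,0,0],0],[[-0.3,0,0],0],[[0,0,0],0]]'
```

```text
time_s: 16.12
ee_pos: [0.6776, 0.0433, 0.1489]
eef_rot: [-3.142, 0.001, -3.1]
force: [0.8, -0.3, 1.0]
grip_width: 0.0006
grip_force: 0.0
time_s: 16.7
ee_pos: [0.6548, 0.0429, 0.1489]
eef_rot: [-3.141, 0.002, -3.101]
force: [3.3, -0.6, 0.9]
grip_width: 0.0002
grip_force: 1.3
```

```bash
python3 -m pendant '[[[-0.5,0,0],0],[[-0.5,0,0],0],[[-0.5,0,0],0],[[-0.5,0,0],0],[[-0.5,0,0],0],[[-0.5,0,0],0],[[-0.5,0,0],0],[[-0.5,0,0],0],[[-0.5,0,0],0],[[-0.5,0,0],0],[[-0.5,0,-0.1],0],[[-0.5,0,-0.1],0],[[0,0,0],0]]' && python3 -m pendant '[[[-0.5,0,-0.1],0],[[-0.5,0,-0.1],0],[[-0.5,0,-0.2],0],[[-0.5,0,-0.2],0],[[-0.5,0,-0.2],0],[[-0.5,0,-0.2],0],[[-0.5,0,-0.2],0],[[-0.5,0,-0.3],0],[[-0.5,0,-0.3],0],[[-0.5,0,-0.3],0],[[0,0,0],0]]'
```

```text
time_s: 17.78
ee_pos: [0.5935, 0.043, 0.1456]
eef_rot: [3.141, -0.001, -3.101]
force: [1.1, 0.7, -0.3]
grip_width: 0.0003
grip_force: 0.0
time_s: 18.7
ee_pos: [0.5433, 0.043, 0.1242]
eef_rot: [3.141, -0.002, -3.101]
force: [0.7, -0.4, 0.3]
grip_width: 0.0006
grip_force: 0.5
```

```bash
cat > bar.py <<'E'
from h import *
t=snap('top');s=snap('scene');o=np.array([.525,.0375])
R=np.array([[.9991,-.042],[.042,.9991]])
print(ctrl.get_obs()['ee_pos'])
cv2.imwrite('pics/b%d.png'%int(ctrl.get_obs()['time_s']*10),np.hstack([cv2.resize(t['color'][130:230,280:380],None,fx=4,fy=4,interpolation=2),cv2.resize(s['color'][140:240,270:370],None,fx=4,fy=4,interpolation=2)])[:,:,::-1])
for q in np.arange(0,1.9,.1):
  r=[]
  for c in(t,s):
    h=[]
    for y in(-.03,-.022,.022,.03):
      u=proj(c,[*(o+R@[.072-.135*np.cos(q),y]),.058+.135*np.sin(q)]);h.append(int(c['color'][int(u[1]+.5),int(u[0]+.5)].max()))
    r.append(h)
  print(round(q,1),*r)
E
python3 bar.py
```

```text
[0.54385829 0.04312785 0.12441334]
0.0 [54, 57, 63, 60] [186, 186, 124, 88]
0.1 [54, 57, 63, 60] [186, 180, 123, 74]
0.2 [66, 69, 81, 78] [179, 85, 124, 76]
0.3 [79, 84, 92, 93] [168, 43, 120, 83]
0.4 [75, 80, 95, 90] [163, 46, 65, 62]
0.5 [72, 70, 75, 73] [164, 48, 35, 54]
0.6 [75, 67, 66, 74] [127, 82, 30, 67]
0.7 [99, 94, 96, 96] [127, 72, 36, 79]
0.8 [100, 99, 100, 100] [70, 49, 54, 93]
0.9 [36, 38, 37, 38] [43, 38, 117, 98]
1.0 [72, 81, 77, 72] [34, 51, 124, 64]
1.1 [97, 97, 97, 95] [180, 171, 161, 194]
1.2 [109, 108, 107, 106] [186, 185, 192, 197]
1.3 [120, 119, 119, 119] [187, 167, 201, 203]
1.4 [112, 110, 112, 112] [147, 29, 203, 207]
1.5 [100, 100, 102, 102] [42, 71, 161, 203]
1.6 [77, 75, 82, 81] [37, 89, 142, 208]
1.7 [138, 157, 127, 129] [109, 127, 140, 192]
1.8 [156, 155, 151, 139] [105, 151, 136, 198]
```

```bash
ls pics/b*
```

```text
pics/b188.png
```

View pics/b188.png

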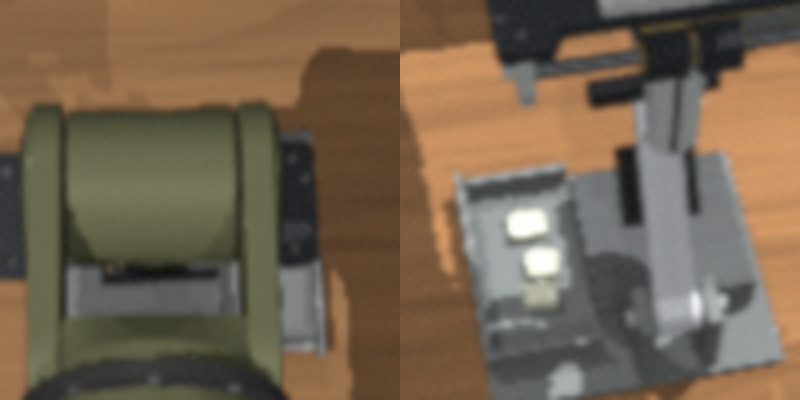

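The lever has tipped over to about 0.95 rad, with the bar at (655,90) in the right half, and the chips are still in the gutter. Now go over the bar to press down on it.

```bash
python3 -m pendant '[[[1,0,0],0],[[0,0,2],0],[[0,0,2.5],0],[[0,0,1],0],[[-2,0,0],0],[[-2,0,0],0],[[0,0,0],0],[[0,0,0],0]]' && python3 -m pendant '[[[0,0,-1],0],[[0,0,-0.8],0],[[0,0,-0.5],0],[[0,0,-0.5],0],[[0,0,-0.4],0],[[0,0,-0.3],0],[[0,0,0],0]]'
```

```text
time_s: 19.47
ee_pos: [0.5142, 0.0431, 0.1798]
eef_rot: [3.141, -0.0, -3.101]
force: [0.7, -0.2, -0.1]
grip_width: 0.0007
grip_force: 0.0
time_s: 20.05
ee_pos: [0.5139, 0.0429, 0.1462]
eef_rot: [-3.141, -0.001, -3.101]
force: [-15.2, -0.2, 20.9]
grip_width: 0.0004
grip_force: 10.2
```

The reaction lies along the arm, so a straight-down push only loads the hinge. Follow the bar's arc instead.

```bash
python3 -m pendant '[[[-0.3,0,0.1],0],[[-0.4,0,-0.25],0],[[-0.4,0,-0.3],0],[[0,0,0],0]]' && python3 -m pendant '[[[-0.4,0,-0.35],0],[[-0.4,0,-0.4],0],[[-0.4,0,-0.45],0],[[0,0,0],0]]'
```

```text
time_s: 20.38
ee_pos: [0.503, 0.0426, 0.1401]
eef_rot: [-3.141, -0.0, -3.101]
force: [-2.4, -2.9, 4.2]
grip_width: 0.0005
grip_force: 2.2
time_s: 20.72
ee_pos: [0.4902, 0.0422, 0.128]
eef_rot: [-3.14, -0.002, -3.101]
force: [-4.8, -2.7, 7.4]
grip_width: 0.0007
grip_force: 3.3
```

```bash
python3 -m pendant '[[[-0.35,0,-0.4],0],[[-0.35,0,-0.5],0],[[-0.3,0,-0.5],0],[[-0.3,0,-0.5],0],[[0,0,0],0]]' && python3 -m pendant '[[[-0.2,0,-0.5],0],[[-0.2,0,-0.5],0],[[-0.2,0,-0.6],0],[[-0.15,0,-0.6],0],[[0,0,0],0]]'
```

```text
time_s: 21.13
ee_pos: [0.4772, 0.0426, 0.1085]
eef_rot: [-3.141, -0.002, -3.101]
force: [-0.3, -0.3, 1.5]
grip_width: 0.0004
grip_force: 0.9
time_s: 21.55
ee_pos: [0.4699, 0.0429, 0.0861]
eef_rot: [-3.142, -0.002, -3.101]
force: [0.1, -0.3, -0.5]
grip_width: 0.0006
grip_force: 0.0
```

```bash
python3 -m pendant '[[[-0.15,0,-0.6],0],[[-0.15,0,-0.6],0],[[-0.1,0,-0.6],0],[[-0.1,0,-0.6],0],[[0,0,-0.6],0],[[0,0,-0.5],0],[[0,0,0],0]]' && python3 -m pendant '[[[0,0,-0.3],0],[[0,0,-0.3],0],[[0,0,-0.2],0],[[0,0,0],0]]'
```

```text
time_s: 22.13
ee_pos: [0.4656, 0.0429, 0.0515]
eef_rot: [3.142, -0.001, -3.101]
force: [0.0, -0.1, 0.9]
grip_width: 0.0004
grip_force: 0.0
time_s: 22.47
ee_pos: [0.466, 0.0429, 0.0441]
eef_rot: [3.142, -0.0, -3.101]
force: [-0.6, 0.8, 0.7]
grip_width: 0.0003
grip_force: 0.4
```

```bash
python3 -m pendant '[[[0,0,-0.15],0],[[0,0,-0.15],0],[[0,0,-0.1],0],[[0,0,0],0]]' && python3 -m pendant '[[[0,0,-0.05],0],[[0,0,-0.05],0],[[0,0,0],0]]'
```

```text
time_s: 22.8
ee_pos: [0.466, 0.0429, 0.0403]
eef_rot: [-3.142, -0.0, -3.101]
force: [-2.4, 0.3, 2.6]
grip_width: 0.0001
grip_force: 1.1
time_s: 23.05
ee_pos: [0.4661, 0.043, 0.0395]
eef_rot: [3.142, 0.0, -3.101]
force: [-2.8, 0.4, 3.0]
grip_width: 0.0004
grip_force: 1.9
```

Still yielding; continue in small steps until it meets a firm stop.

```bash
python3 -m pendant '[[[0,0,-0.1],0],[[0,0,-0.1],0],[[0,0,0],0]]' && python3 -m pendant '[[[0,0,-0.1],0],[[0,0,0],0],[[0,0,0],0]]'
```

```text
time_s: 23.3
ee_pos: [0.4661, 0.0429, 0.0376]
eef_rot: [-3.142, 0.0, -3.101]
force: [-4.9, -0.0, 8.9]
grip_width: 0.0001
grip_force: 4.1
time_s: 23.55
ee_pos: [0.4662, 0.0429, 0.0372]
eef_rot: [-3.142, 0.0, -3.101]
force: [-7.5, 0.5, 17.4]
grip_width: 0.0003
grip_force: 8.8
```

Firm stop at 17 N. Retreat and check.

```bash
python3 -m pendant '[[[0,0,0.5],0],[[0,0,2],0],[[0,0,4],0],[[0,0,4],0],[[0,0,4],0],[[0,0,4],0],[[-1,3.5,0],0],[[-1,3.5,0],0],[[-1,3.5,0],0],[[-1,3.5,0],0],[[-1,3.5,0],0],[[-1,3.5,0],0],[[-1,3.5,0],0],[[-1,3.5,0],0],[[0,3,0],0],[[0,0,0],0],[[0,0,0],0]]'; python3 - <<'E'
from h import *
t=snap('top');s=snap('scene');o=np.array([.525,.0375]);R=np.array([[.9991,-.042],[.042,.9991]])
for q in(-.05,0,.03,.06,.1,.2): print(q,[proj(c,[*(o+R@[.072-.135*np.cos(q),0]),.058+.135*np.sin(q)]).round(1) for c in(t,s)])
def cc(c,m,b,z,mn=10):
  a=np.zeros(m.shape,np.uint8);a[b]=m[b];k,l,st,ce=cv2.connectedComponentsWithStats(a)
  for i in range(1,k):
    if st[i,4]>mn: print(st[i],ce[i].round(1),ray(c,*ce[i],z).round(4))
T=t['color'].astype(int);S=s['color'].astype(int)
print('bar t');cc(t,T.max(2)<45,np.s_[190:235,295:350],.058);print('bar s');cc(s,S.max(2)<45,np.s_[140:215,300:375],.058)
print('chips');cc(t,(T.min(2)>125)&(T[:,:,0]-T[:,:,2]>6),np.s_[175:215,330:365],.012)
print('scraper s');cc(s,S.max(2)<50,np.s_[130:180,400:432],.045)
for n,c in(('top0',t),('scene0',s)):
  d=np.abs(np.load(f'pics/{n}.npz')['color'].astype(int)-c['color']).max(2)>60
  print(n,'bottle/cap/rack diffs',[int(d[b].sum()) for b in ((np.s_[140:220,405:475],np.s_[110:180,475:570],np.s_[90:150,135:235]) if n=='top0' else (np.s_[170:275,155:235],np.s_[240:320,15:150],np.s_[220:290,445:570]))])
E
```

```text
time_s: 24.97
ee_pos: [0.3858, 0.354, 0.2209]
eef_rot: [-3.141, -0.0, -3.099]
force: [0.7, 0.5, 0.5]
grip_width: 0.0006
grip_force: 0.0
-0.05 [array([320.4, 219.7]), array([326.2, 171.3])]
0 [array([320.4, 219.8]), array([326.2, 169.7])]
0.03 [array([320.4, 219.8]), array([326.3, 168.7])]
0.06 [array([320.4, 219.7]), array([326.3, 167.9])]
0.1 [array([320.4, 219.5]), array([326.4, 166.7])]
0.2 [array([320.4, 218.7]), array([326.7, 164.2])]
bar t
[312 190   2  15  19] [312.4 197.5] [0.5205 0.0558 0.058 ]
[325 190   3  16  35] [325.9 197.6] [0.5201 0.0202 0.058 ]
[308 217  26   7 110] [319.9 220.2] [0.4608 0.0361 0.058 ]
bar s
[331 165   9   5  35] [335.9 167. ] [0.4575 0.0594 0.058 ]
[314 168   9   6  32] [317.4 170.7] [0.462 0.013 0.058]
[322 188   7  17  57] [324.9 196.3] [0.5362 0.0207 0.058 ]
chips
[341 184   8   7  53] [344.5 187.1] [ 0.5509 -0.0316  0.012 ]
[340 192   8   7  51] [343.3 195.1] [ 0.5291 -0.028   0.012 ]
[341 202   9   7  57] [345.2 205.1] [ 0.5017 -0.033   0.012 ]
scraper s
[406 140  17  24 264] [414.5 151.4] [0.4281 0.2704 0.045 ]
top0 bottle/cap/rack diffs [0, 0, 0]
scene0 bottle/cap/rack diffs [0, 0, 0]
```

The evidence agrees. The lever met a firm stop, and its bar appears where home predicts. The chips are in the gutter, the scraper stands on the table and the bystanders have not moved.

```bash
python3 -c "
from station import ctrl
print(ctrl.hand_in())"
```

```text
the job is handed in; nothing more can be done
None
```

I've handed the job in, but the hand-in call didn't say whether it passed: my last camera check showed all three chips in the gutter, the scraper back on the table about 26 cm from the clamp, the bottle, cap and racks unmoved, and the lever pressed to a firm stop at about 17 N (roughly 0.03 rad by camera, against the 0.05 limit).

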